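Open the push-and-turn reagent bottle

ROBOT

A 6-joint arm with a two-finger parallel gripper is mounted at the origin on the work surface. World frame = base frame: x ahead of the robot, y to its left, z up, the work surface at z = 0. Lengths are in m, angles in degrees, forces in N, time in s.
With the tool pointing down it reaches from about 0.375 to 0.9 m from the base axis. Payload 3.1 kg.
Tool frame: the origin (TCP) lies between the finger pads; the fingertips stand 22 mm ahead of it and the grasp point (between the pads) lies 3 mm ahead of it (bot.tip_extent is the distance from the TCP to the fingertips, in m); y points along the fingers, z is the direction in which the jaws open and shut, and the axes are right-handed (so a half turn about y gives the same grasp; the last joint's range is limited). The gripper opens to 87 mm and grips with 3 to 60 N. Pads are 19 mm wide; open, the fingers measure 117 mm over their backs; the gripper's body (75 mm by 190 mm) begins 51 mm behind the grasp point.
Start: joints at [-77.493, 30.224, 82.088, -0, 67.689, -10.227], TCP at [0.242, -0.576, 0.245] pointing down, gripper open.
Joint ranges: [-176.69, 176.69], [-43.24, 126.21], [12.49, 139.97], [-82, 262], [0, 151.66], [-163.58, 163.58]. Speed limits (degrees/s): [159.86, 159.86, 180, 180, 180, 180].

INTERFACE

Orientations are given as a 3x3 rotation matrix whose columns are the frame's x, y, z axes.
In Python, from rig import bot, eyes, models gives the robot as it stands. The module is installed in compiled form; this text tells all that it offers.
- The arm moves only by the tool arm_command, never from a script. Its arguments are lists of equal length, an entry for each row: "translation": the shift along the tool's x, y, z each as a share of 0.08 m, from -1 to 1, a list of three; "rotation": the turn, a rotation vector about the tool's x, y, z each as a share of 60 degrees, from -1 to 1, a list of three; "grip": the closure, from -1 (fully open) to 1 (shut), so that 0 is half open. In form: {"translation": [[x, y, z], ...], "rotation": [[rx, ry, rz], ...], "grip": [grip, ...]}. A call has 1 to 5 rows; each row is the pose to reach, as a shift and turn from the pose commanded when the call began, along the tool's axes at that moment; what a row does not reach only later rows make up. A row lasts 1/10 s, in which the tool goes at most 50 mm and 8.59 degrees, less where a joint would pass 70% of its speed; a pose out of reach is approached as far as the arm can. A call with a number of a shift or a turn outside -1 to 1 is refused whole. A call with a gripper value outside its range is refused whole. The fingers move at their own pace and stop on an object; the grip force is fixed at half the most. Time passes only in rows, so rows that repeat a pose let the fingers close. It gives the time, the measured TCP pose, the force and the opening at its end, in the units of the state.
- bot.read_state(): the state, without advancing time (a new reading comes with each control period).
- eyes.capture(name): name is "side" or "top"; returns a dict with "image" (480x640x3 uint8, blue, green, red), "mtx" (3x3 intrinsics, pixels), "rvec" (rotation vector, rad) and "tvec" (3), from world to camera coordinates, as OpenCV has them. Camera axes: x right, y down, z forward; pixel columns grow to the right and rows downward; lengths in m; the calibration is good to about 2 mm. A picture is of the moment at which its call begins. There is no depth.
- bot.hand_in(): hands the job in, once; it reports no verdict.
Trained networks look in the newest picture that a camera, given by its name, has taken for a name from the list of things; names that differ only in an ending like _2 or _b are one class to them, and where a whole thing is asked for, a point or a joint stands for the part that bears it (a point fixed in the world has none). Each returns a list of dicts, best first, with "conf" (0 to 1); they miss things now and then, are a little off and sometimes report something else, mostly with a low value. They report only what shows in the picture. A call takes as long as a camera call.
- models.recognise(camera, thing): "extent" ([left, top, right, bottom] as shares, 0 to 1, of the picture: columns of its width, rows of its height, round what is visible of it).
- models.spot_point(camera, thing): "point" ([column, row] as shares, 0 to 1, of the picture: columns of its width, rows of its height: a listed point, or the origin of a listed thing).
The state is a dict: "time_s": time; "joint_positions": joint angles; "qvel": joint speeds; "tau": joint torques, N m; "position": TCP position; "tcp_rot": TCP orientation; "force": force on the tool from outside, world axes, zero at the start; "moment": the same for the moment, N m; "opening": opening from 0.0 (shut) to 1.0 (fully open).
Only numpy, scipy, OpenCV 4.12 (cv2) and the standard library are available. Lean on these libraries where they do the work, as an engineer would, in place of code of your own. Each camera call takes 0.05 s, during which the arm holds its last target. There are 200 camera calls.

TASK

Unlock the red child-resistant cap of the amber reagent bottle leaning in the grey stand: press it down along the bottle's axis and, keeping it pressed, turn it anticlockwise past its ratchet teeth. Then lift the cap off and lower it gently into the round blue dish, flat, open side down, and let go. Leave the meter, vials and the other loose things undisturbed.

Things in the scene. Friction and masses are not known exactly. Their poses are not given: they have to be found in the camera images.
- cap: Red child-resistant cap, loose, a sixteen-sided cup 50 mm over opposite flats, 34 mm high, about 40 g, open below (walls 4 mm). Flats face along its x and every 22.5 deg from it. Origin: centre of its open lower edge; z: its axis, out through the closed top. On top a white dash along +x and a curved arrow. Starts locked on the bottle, its z along the bottle's z, its x within a few deg of the bottle's x.
- bottle: Amber glass bottle, 68 mm thick, clamped in the stand (fixed, does not turn). It leans 30 deg from vertical, its mouth towards the stand's -x side (the robot's side). Origin: centre of its bottom; z: its axis, out through the mouth; y: horizontal. The cap's lower edge sits 118 mm along z.
- cap_seat (a point): Point on the bottle's axis, fixed to the bottle, where the centre of the locked cap's lower edge sits. Below it the neck is 29 mm thick and bare for 16 mm, then the shoulder widens, to 54 mm at 24 mm below this point.
- cap_top (a point): Centre of the cap's closed top, 34 mm above its lower edge. To unlock, the cap must be pressed down along its axis: more than 3.5 mm, best 5 mm, hard stop at 7.5 mm. Keep it down and turn it anticlockwise seen from above, as the arrow shows, by about 75 deg. Two square ratchet teeth, met at about 3 and 34 deg, block it unless it is held down.
- neck (a point): Point on the bottle's axis at the white flange round the neck, 8 mm above cap_seat. Three lugs in the cap hook under this flange. From 62 deg of turn they are clear of its teeth, and a stop ends the turn at about 88 deg; between these the cap lifts straight off along the axis. Raised 45 mm it is wholly clear of the neck.
- seal (a joint): Sprung white seal in the bottle's mouth, under the cap; 0 = up, grows (m) as the cap is pressed down, to 0.0075. The spring pushes back with 4 N at once, 8.5 N at 5 mm, 11 N at the end.
- stand: Grey stand, fixed to the table, base plate 170 x 96 x 12 mm (x from -115 to +55 mm), with an inclined open-fronted box 86 mm wide that holds the lowest 70 mm of the bottle. Origin on the table under the centre of the bottle's bottom, z up.
- dish: Round blue ceramic dish, loose, 136 mm wide. Origin: centre of its underside, z up. Floor 5 mm above the origin, flat to a radius of 64 mm, rim 4 mm thick and 11 mm high.
- meter: Black hand-held meter, bystander, 155 (x) x 62 x 34 mm, with a round 12 mm boss on its top at one end. Origin: centre of its underside.
- vial_a: Glass vial with black cap, bystander, 27 mm thick, 59 mm high, upright. Origin: centre of its underside.
- vial_b: Like vial_a, amber contents; bystander.
- vial_c: Like vial_a; bystander.
- shield: Black light shield, bystander, box 50 x 62 x 70 mm. Origin: centre of its underside.
- beaker: Glass beaker, bystander, 66 mm wide, 85 mm high. Origin: centre of its underside.
- dropper: White dropper bottle with blue cap, bystander, 34 mm thick, 75 mm high. Origin: centre of its underside.

How it is judged (in metres and radians):
On the way, in this order (a step that is already met when the one before it is completed fails the run):
1. the cap is pressed down by more than 3 mm while still locked (turned less than 15 deg) (value of joint seal above 0.003 m and angle between the y axis of cap and the y axis of bottle, either way round below 0.26 rad and distance between cap and cap_seat below 0.012 m), for 0.05 s.
2. held down by more than 2.5 mm, the cap is turned past the first tooth (25 to 40 deg) (value of joint seal above 0.0025 m and angle between the y axis of cap and the y axis of bottle, either way round between 0.44 and 0.7 rad and distance between cap and cap_seat below 0.012 m), for 0.02 s.
3. the cap, still on the neck, is turned past the second tooth (more than 58 deg) (angle between the y axis of cap and the y axis of bottle, either way round above 1.01 rad and distance between cap and cap_seat below 0.012 m), for 0.05 s.
4. the cap is lifted clear of the neck (30 mm along the bottle's axis) (z of cap in the frame of bottle above 0.148 m), for 0.05 s.
At the end, for the whole second after the job is handed in: The cap stands flat (within 5 deg), open side down, at rest on the floor of the dish, wholly inside the rim (centre within 42 mm of the dish's centre; lower edge 3 to 8 mm above the dish's underside); the dish is level; the bottle's seal is up (horizontal distance between cap and dish below 0.042 m and z of cap in the frame of dish between 0.003 and 0.008 m and angle between cap's own z axis and vertical below 0.09 rad and linear speed of cap below 0.02 m/s and angle between dish's own z axis and vertical below 0.05 rad and value of joint seal below 0.001 m); the robot touches nothing.
It fails at once if the cap is forced past a ratchet tooth without being pressed down (value of joint seal below 0.0015 m and distance between cap and cap_seat below 0.012 m and (angle between the y axis of cap and the y axis of bottle, either way round between 0.24 and 0.34 rad or angle between the y axis of cap and the y axis of bottle, either way round between 0.77 and 0.87 rad)).
It fails at once if a bystander (meter, vials, light shield, beaker, dropper bottle) is moved by more than 20 mm or tipped (distance of any of meter, vial_a, vial_b, vial_c, shield, beaker, dropper from where it was at the start of the episode above 0.02 m or angle between any of meter, vial_a, vial_b, vial_c, shield, beaker, dropper's own z axis and vertical above 0.3 rad).
It fails at once if the cap is dropped (moves faster than 0.45 m/s, away from the bottle and out of the gripper) (linear speed of cap above 0.45 m/s and distance between cap and cap_seat above 0.06 m and contact force between cap and the fingers below 0.05 N).
It fails at once if the dish is pushed about (more than 40 mm) (distance of dish from where it was at the start of the episode above 0.04 m).
It also fails if it takes over 48 s, if anything falls off the work surface, if the arm or the gripper's body presses on something with over 40 N, if the wrist force passes 120 N, or if a joint passes its speed limit or range.

## Working session

There is one attempt and no reset: what is moved stays moved. The work goes in short steps, Python scripts to look and compute and a tool call to move; the robot and the scene stay as the last step left them, time stands still between calls to the robot, and variables do not carry over. Pictures are saved under pics/ and viewed, about 8 in all and at most 12, crops included, and the job is handed in when it is done.

Besides the shell and the picture viewer there is one more tool, called after ">>>" as name(argument=value, ...) on one line, values as JSON. arm_command: Moves the arm, as the interface text tells. Shift numbers are shares of 0.08 m and turn numbers shares of 60 degrees, none past 1 either way. Its arguments: {"type":"object","properties":{"translation":{"type":"array"},"rotation":{"type":"array"},"grip":{"type":"array"}},"required":["translation","rotation","grip"]}

```bash
mkdir -p pics
cat > h.py <<'E'
import numpy as np, cv2, json
from rig import bot, eyes, models
def cam(n):
    c=eyes.capture(n); R=cv2.Rodrigues(np.array(c["rvec"],float))[0]; t=np.array(c["tvec"],float).ravel()
    return c["image"],np.array(c["mtx"],float),R,t
def ray(K,R,t,px):
    d=R.T@np.linalg.inv(K)@np.array([px[0],px[1],1.]); return -R.T@t,d/np.linalg.norm(d)
def tri(rs):
    A=sum(np.eye(3)-np.outer(d,d) for o,d in rs); b=sum((np.eye(3)-np.outer(d,d))@o for o,d in rs)
    return np.linalg.solve(A,b)
def onz(r,z): o,d=r; return o+d*(z-o[2])/d[2]
def proj(K,R,t,P): p=K@(R@np.array(P)+t); return p[:2]/p[2]
E
python3 - <<'E'
from h import *
C={}
for n in("side","top"):
    C[n]=cam(n); cv2.imwrite(f"pics/{n}0.png",C[n][0])
    print(n,"centre",-C[n][2].T@C[n][3])
S={}
for th in["cap_top","cap_seat","neck","bottle","stand","dish","cap","meter","vial_a","shield","beaker","dropper"]:
    for n in C:
        r=models.spot_point(n,th); S[th,n]=None
        for q in r[:3]: print(th,n,round(q["conf"],2),np.round(np.array(q["point"])*[640,480],1), np.round(onz(ray(*C[n][1:],np.array(q["point"])*[640,480]),0),3))
        if r: S[th,n]=ray(*C[n][1:],np.array(r[0]["point"])*[640,480])
    if S[th,"side"] and S[th,"top"]: print("  TRI",th,np.round(tri([S[th,"side"],S[th,"top"]]),4))
print(bot.read_state())
E
```

```text
side centre [0.42403627 0.6908614  0.61650762]
top centre [ 0.39141195 -0.00167543  1.15118443]
cap_top side 0.79 [339.3 317.5] [0.487 0.065 0.   ]
cap_top top 0.76 [185.7 292.8] [0.478 0.27  0.   ]
  TRI cap_top [0.4683 0.2312 0.1637]
cap_seat side 0.58 [321.8 330.6] [0.514 0.102 0.   ]
cap_seat top 0.56 [193.3 285.1] [0.495 0.255 0.   ]
  TRI cap_seat [0.4894 0.2263 0.1295]
neck top 0.72 [186.7 285.5] [0.494 0.269 0.   ]
neck top 0.56 [366.6 347.9] [ 0.373 -0.119  0.   ]
bottle side 0.57 [287.6 375.5] [0.553 0.209 0.   ]
bottle side 0.21 [288.9 388. ] [0.546 0.232 0.   ]
bottle top 0.6 [203. 260.] [0.55  0.238 0.   ]
  TRI bottle [0.5467 0.2316 0.029 ]
stand side 0.6 [287.8 387.9] [0.548 0.232 0.   ]
stand top 0.6 [203.4 262.8] [0.544 0.236 0.   ]
  TRI stand [0.5452 0.2356 0.0043]
dish side 0.81 [316.7 228.1] [ 0.577 -0.221  0.   ]
dish top 0.6 [419.  249.1] [ 0.589 -0.231  0.   ]
  TRI dish [ 0.5847 -0.2328 -0.0073]
cap side 0.89 [322.  328.2] [0.515 0.096 0.   ]
cap top 0.8 [191.6 284.9] [0.496 0.258 0.   ]
  TRI cap [0.489  0.228  0.1361]
meter side 0.78 [274.4 289.6] [0.624 0.
[... 1118 characters left out ...]
.20876308e+01,  8.45857696e-04,
        6.76883794e+01, -1.02279923e+01]), 'qvel': array([-0.04503214, -0.09761799, -0.06531072, -0.11149695,  0.02066498,
       -0.01798888]), 'tau': array([-3.81643658e-04, -4.40018928e+01, -1.76982111e+01,  6.32313872e-02,
        5.03672473e-02, -2.37985716e-05]), 'position': array([ 0.24156374, -0.57641046,  0.24452817]), 'tcp_rot': array([[-9.22303995e-01,  7.90865642e-06,  3.86465187e-01],
       [-3.86465187e-01,  2.74139272e-05, -9.22303995e-01],
       [-1.78887139e-05, -1.00000000e+00, -2.22275542e-05]]), 'force': array([-0.15502898,  0.16183371, -0.065894  ]), 'moment': array([-0.00075116, -0.04937433, -0.01219261]), 'opening': 0.9984614472294505}
```

View pics/side0.png

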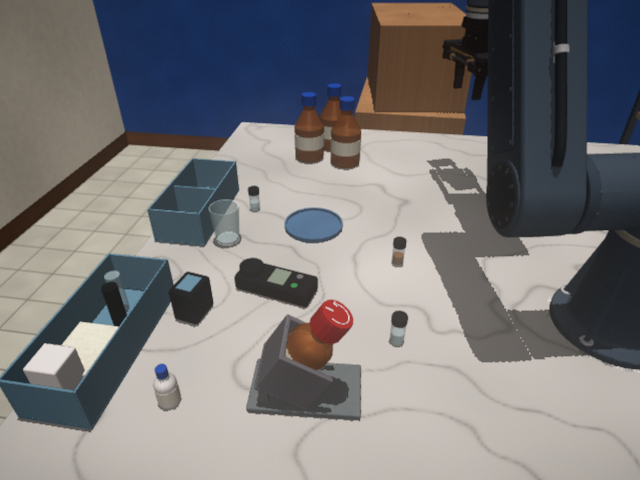

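View pics/top0.png

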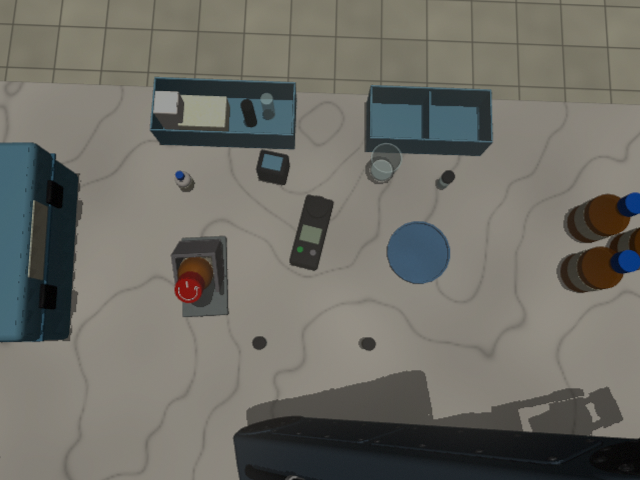

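```bash
cat > fit.py <<'E'
from h import *
from scipy.optimize import least_squares
th=np.linspace(0,2*np.pi,48,endpoint=False); U=np.c_[np.cos(th),np.sin(th)]
C={n:cam(n) for n in("side","top")}
def blob(img,kind,near):
    b,g,r=[img[...,i].astype(int) for i in range(3)]
    m=((r>90)&(r>2.2*g)&(r>2.2*b)&(g<70)) if kind=="cap" else ((b>g*1.15)&(b>r*1.5)&(b>60))
    m=cv2.morphologyEx(m.astype(np.uint8),cv2.MORPH_OPEN,np.ones((3,3)))
    n,l,s,c=cv2.connectedComponentsWithStats(m)
    i=l[near[1],near[0]] or 1+np.argmin(np.hypot(*(c[1:]-near).T))
    p=np.argwhere(l==i)[:,::-1].astype(float)
    print(kind,"area",len(p),"bbox",p.min(0),p.max(0)); return p
def sup(p): return (p@U.T).max(0)
a=np.arange(16)*np.pi/8+np.pi/16; Rc=.025/np.cos(np.pi/16)
poly=lambda z:np.c_[Rc*np.cos(a),Rc*np.sin(a),0*a+z]
capP=np.vstack([poly(0),poly(.034)])
t=np.linspace(0,2*np.pi,60); dishP=np.vstack([np.c_[.068*np.cos(t),.068*np.sin(t),0*t+z] for z in(0,.011)])
def Rb(yaw,tilt):
    c,s=np.cos(yaw),np.sin(yaw); z=np.array([-c*np.sin(tilt),-s*np.sin(tilt),np.cos(tilt)]); y=np.array([-s,c,0]); return np.c_[np.cross(y,z),y,z]
def pr(n,P): 
    I,K,R,tt=C[n]; q=(P@R.T+tt)@K.T; return q[:,:2]/q[:,2:]
E
python3 - <<'E'
from fit import *
B={"side":blob(C["side"][0],"cap",(322,330)),"top":blob(C["top"][0],"cap",(186,296))}
D={"side":blob(C["side"][0],"dish",(314,225)),"top":blob(C["top"][0],"dish",(418,252))}
for tiltfree in(0,1):
    def f(x):
        P=capP@Rb(x[3],x[4] if tiltfree else np.pi/6).T+x[:3]
        return np.concatenate([sup(pr(n,P))-sup(B[n])-0.3 for n in B])
    s=least_squares(f,[.489,.228,.136,0,.52],loss="soft_l1"); R=Rb(s.x[3],s.x[4])
    print("cap seat",s.x[:3].round(4),"yaw,tilt",np.degrees(s.x[3:]).round(1),"rms",np.sqrt((f(s.x)**2).mean()))
def g(x):
    P=dishP+[x[0],x[1],x[2]]
    return np.concatenate([sup(pr(n,P))-sup(D[n])-0.3 for n in D])
s=least_squares(g,[.585,-.23,0],loss="soft_l1");print("dish",s.x.round(4),np.sqrt((g(s.x)**2).mean()))
# stand plate crop
for n,(x0,y0,w,h) in{"top":(155,225,90,100),"side":(240,290,130,130)}.items():
    c=cv2.resize(C[n][0][y0:y0+h,x0:x0+w],None,fx=4,fy=4,interpolation=cv2.INTER_CUBIC); cv2.imwrite(f"pics/{n}crop.png",c)
a,b=[cv2.imread(f"pics/{n}crop.png") for n in("top","side")]
H=max(a.shape[0],b.shape[0]); a=cv2.copyMakeBorder(a,0,H-a.shape[0],0,0,0)
o=np.hstack([a,b]);print(o.shape); cv2.imwrite("pics/crop.png",cv2.resize(o,None,fx=.88,fy=.88))
E
```

```text
cap area 944 bbox [310. 300.] [351. 342.]
cap area 338 bbox [175. 277.] [198. 298.]
dish area 1246 bbox [286. 210.] [341. 238.]
dish area 2933 bbox [388. 222.] [449. 282.]
cap seat [0.4888 0.2368 0.1402] yaw,tilt [38.9 29.8] rms 3.5353340618809694
cap seat [0.4836 0.2353 0.1392] yaw,tilt [63.  14.7] rms 2.9448271034437994
dish [ 0.5837 -0.2297 -0.0048] 2.0853460943571855
(520, 880, 3)
```

View pics/crop.png

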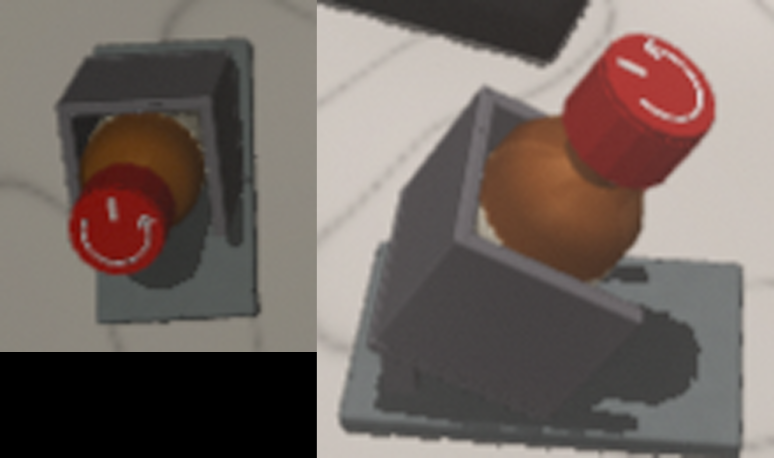

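```bash
cat > fit2.py <<'E'
import sys
from fit import *
def mask(img,n,roi):
    x0,y0,x1,y1=roi; h=cv2.cvtColor(img,cv2.COLOR_BGR2HSV).astype(int)
    H,S,V=h[...,0],h[...,1],h[...,2]; m=((H<4)|(H>168))&(S>150)&(V>40)
    k=np.zeros_like(m); k[y0:y1,x0:x1]=m[y0:y1,x0:x1]
    k=cv2.morphologyEx(k.astype(np.uint8),cv2.MORPH_OPEN,np.ones((2,2)))
    l,s=cv2.connectedComponentsWithStats(k)[1:3]; p=np.argwhere(l==1+np.argmax(s[1:,4]))[:,::-1].astype(float)
    print(n,len(p),p.min(0),p.max(0)); return np.vstack([p+d for d in([-.5,-.5],[.5,.5],[.5,-.5],[-.5,.5])])
E
python3 - <<'E'
from fit2 import *
B={"side":mask(C["side"][0],"side",(300,290,365,350)),"top":mask(C["top"][0],"top",(165,262,215,312))}
for fy,yaw0 in((0,0),(1,0)):
    def f(x):
        P=capP@Rb(x[3] if fy else yaw0,np.pi/6).T+x[:3]
        return np.concatenate([sup(pr(n,P))-sup(B[n]) for n in B])
    s=least_squares(f,[.489,.228,.136,0],loss="soft_l1")
    print("cap seat",s.x[:3].round(4),"yaw",np.degrees(s.x[3]).round(1),"rms",np.sqrt((f(s.x)**2).mean()))
T=C["top"][1:]
q=[onz(ray(*T,p),.012) for p in((225.5,236.4),(228,314.2),(182.8,316.5))]
print("plate top corners",np.round(q,4))
S=C["side"][1:]; print(np.round([onz(ray(*S,p),.012) for p in((360.7,365.3),(360,413),(246.5,407))],4))
d=q[0]-q[1];print("yaw",np.degrees(np.arctan2(d[1],d[0]))); d=q[2]-q[1];print("yaw",np.degrees(np.arctan2(-d[0],d[1])))
E
```

```text
side 890 [311. 301.] [353. 343.]
top 595 [176. 273.] [204. 303.]
cap seat [0.4881 0.2266 0.1341] yaw 0.0 rms 1.5367865243388497
cap seat [0.4879 0.2292 0.1341] yaw 15.1 rms 1.517494404151472
plate top corners [[0.6014 0.1902 0.012 ]
 [0.4351 0.1751 0.012 ]
 [0.4275 0.2694 0.012 ]]
[[0.4387 0.1791 0.012 ]
 [0.432  0.2671 0.012 ]
 [0.5986 0.2846 0.012 ]]
yaw 5.188494831930664
yaw 4.6115035584081365
```

>>> arm_command(translation=[[-0.3, -0.03, -0.3], [-0.6, -0.05, -0.6], [-0.88, -0.07, -0.93], [-0.88, -0.07, -0.93]], rotation=[[0, 0, 0], [0, 0, 0], [0, 0, 0], [0, 0, 0]], grip=[-1, -1, -1, -1])

```text
time_s: 1.9
position: [0.2786, -0.4757, 0.2501]
tcp_rot: [[-0.921, -0.001, 0.389], [-0.389, 0.005, -0.921], [-0.001, -1.0, -0.005]]
force: [1.0, 0.3, 0.1]
opening: 1.002
```

>>> arm_command(translation=[[-0.3, -0.03, -0.3], [-0.6, -0.05, -0.6], [-0.88, -0.07, -0.93], [-0.88, -0.07, -0.93]], rotation=[[0, 0, 0], [0, 0, 0], [0, 0, 0], [0, 0, 0]], grip=[-1, -1, -1, -1])

```text
time_s: 2.3
position: [0.3143, -0.381, 0.2558]
tcp_rot: [[-0.921, -0.001, 0.389], [-0.389, 0.003, -0.921], [-0.001, -1.0, -0.003]]
force: [0.4, 0.4, 0.3]
opening: 1.001
```

>>> arm_command(translation=[[-0.3, -0.03, -0.3], [-0.6, -0.05, -0.6], [-0.88, -0.07, -0.93], [-0.88, -0.07, -0.93]], rotation=[[0, 0, 0], [0, 0, 0], [0, 0, 0], [0, 0, 0]], grip=[-1, -1, -1, -1])

```text
time_s: 2.7
position: [0.3504, -0.2863, 0.2615]
tcp_rot: [[-0.921, -0.0, 0.389], [-0.389, 0.002, -0.921], [-0.0, -1.0, -0.002]]
force: [-0.4, -0.6, 0.1]
opening: 0.998
```

>>> arm_command(translation=[[-0.3, -0.03, -0.3], [-0.6, -0.05, -0.6], [-0.88, -0.07, -0.93], [-0.88, -0.07, -0.93]], rotation=[[0, 0, 0], [0, 0, 0], [0, 0, 0], [0, 0, 0]], grip=[-1, -1, -1, -1])

```text
time_s: 3.1
position: [0.3869, -0.1915, 0.2672]
tcp_rot: [[-0.921, 0.0, 0.39], [-0.39, 0.0, -0.921], [-0.0, -1.0, -0.0]]
force: [-0.1, -0.6, -0.6]
opening: 0.998
```

>>> arm_command(translation=[[-0.3, -0.03, -0.3], [-0.6, -0.05, -0.6], [-0.88, -0.07, -0.93], [-0.88, -0.07, -0.93]], rotation=[[0, 0, 0], [0, 0, 0], [0, 0, 0], [0, 0, 0]], grip=[-1, -1, -1, -1])

```text
time_s: 3.5
position: [0.4238, -0.0964, 0.2729]
tcp_rot: [[-0.921, 0.001, 0.39], [-0.39, -0.0, -0.921], [-0.001, -1.0, 0.001]]
force: [0.2, -1.0, -0.8]
opening: 1.002
```

>>> arm_command(translation=[[-0.3, -0.03, -0.3], [-0.6, -0.05, -0.6], [-0.88, -0.07, -0.93], [-0.88, -0.07, -0.93]], rotation=[[0, 0, 0], [0, 0, 0], [0, 0, 0], [0, 0, 0]], grip=[-1, -1, -1, -1])

```text
time_s: 3.9
position: [0.4606, -0.0009, 0.2785]
tcp_rot: [[-0.921, 0.002, 0.389], [-0.389, -0.0, -0.921], [-0.002, -1.0, 0.001]]
force: [0.4, -0.4, -0.5]
opening: 1.001
```

>>> arm_command(translation=[[-0.08, 0, -0.35], [-0.16, 0, -0.7], [-0.23, 0, -0.92], [-0.23, 0, -0.92]], rotation=[[0, 0, 0], [0, 0, 0], [0, 0, 0], [0, 0, 0]], grip=[-1, -1, -1, -1])

```text
time_s: 4.3
position: [0.4475, 0.0729, 0.2781]
tcp_rot: [[-0.922, 0.0, 0.388], [-0.388, -0.001, -0.922], [0.0, -1.0, 0.001]]
force: [0.9, -0.3, -0.5]
opening: 1.002
```

>>> arm_command(translation=[[-0.08, 0, -0.35], [-0.16, 0, -0.7], [-0.23, 0, -0.92], [-0.23, 0, -0.92]], rotation=[[0, 0, 0], [0, 0, 0], [0, 0, 0], [0, 0, 0]], grip=[-1, -1, -1, -1])

```text
time_s: 4.7
position: [0.4366, 0.1479, 0.2782]
tcp_rot: [[-0.922, 0.001, 0.388], [-0.388, -0.001, -0.922], [-0.001, -1.0, 0.001]]
force: [-0.9, 0.2, -1.3]
opening: 0.998
```

```bash
cat > plan.py <<'E'
import numpy as np, sys
from scipy.spatial.transform import Rotation as Ro
from rig import bot
def Rb(yaw,tilt):
    c,s=np.cos(yaw),np.sin(yaw); z=np.array([-c*np.sin(tilt),-s*np.sin(tilt),np.cos(tilt)]); y=np.array([-s,c,0]); return np.c_[np.cross(y,z),y,z]
B=Rb(np.radians(5),np.pi/6); seat=np.array([.488,.2275,.1345])
def tool(turn): # cap-turn in deg, anticlockwise
    return np.c_[-B[:,0],-B[:,2],-B[:,1]]@Ro.from_euler("y",-turn,degrees=True).as_matrix()
def go(p,R):
    s=bot.read_state(); R0=np.array(s["tcp_rot"]); d=R0.T@(p-s["position"])
    r=Ro.from_matrix(R0.T@R).as_rotvec(degrees=True)
    print("trans share",(d/.08).round(3),"rot share",(r/60).round(3)); return s
E
python3 - <<'E'
from plan import *
s=go(seat+.125*B[:,2],tool(0)); print(s["time_s"],np.round(s["joint_positions"],1),s["position"])
E
```

```text
trans share [-0.234  0.442 -0.907] rot share [0.077 0.29  0.495]
4.7 [ 4.800e+00  1.490e+01  1.023e+02 -1.000e-01  6.270e+01  7.200e+01] [0.43659277 0.14790601 0.27816664]
```

>>> arm_command(translation=[[-0.05, 0.09, -0.18], [-0.09, 0.18, -0.36], [-0.14, 0.27, -0.54], [-0.19, 0.35, -0.73], [-0.234, 0.442, -0.907]], rotation=[[0.015, 0.06, 0.1], [0.03, 0.12, 0.2], [0.046, 0.175, 0.3], [0.062, 0.23, 0.4], [0.077, 0.29, 0.495]], grip=[-1, -1, -1, -1, -1])

```text
time_s: 5.2
position: [0.4262, 0.2119, 0.245]
tcp_rot: [[-0.881, 0.462, 0.103], [-0.099, 0.033, -0.995], [-0.463, -0.886, 0.017]]
force: [-0.1, -2.3, -0.5]
opening: 0.996
```

>>> arm_command(translation=[[0, 0, 0], [0, 0, 0]], rotation=[[0, 0, 0], [0, 0, 0]], grip=[-1, -1])

```text
time_s: 5.4
position: [0.428, 0.2124, 0.2457]
tcp_rot: [[-0.881, 0.46, 0.106], [-0.102, 0.033, -0.994], [-0.461, -0.887, 0.018]]
force: [1.1, -0.7, 0.1]
opening: 1.006
```

Run:
```python
from plan import *
from h import cam,cv2
s=go(seat+.025*B[:,2],tool(0)); print(s["time_s"],np.round(s["joint_positions"],1),s["position"],s["force"])
a=cam("side");b=cam("top")
cv2.imwrite("pics/pre.png",np.hstack([cv2.resize(a[0][200:420,240:420],None,fx=2.2,fy=2.2),cv2.resize(b[0][225:335,140:230],None,fx=4.4,fy=4.4)]))
```

```text
trans share [-0.026  1.273 -0.131] rot share [-0.006  0.024  0.042]
5.4 [ 16.4  13.  119.7 -15.8  21.  113.5] [0.4279923  0.21240965 0.24573395] [ 1.07601578 -0.72281107  0.09976785]
```

View pics/pre.png

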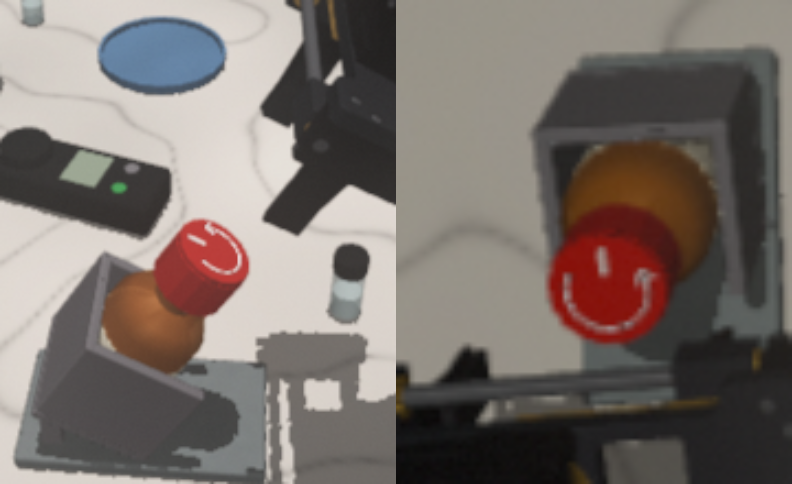

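>>> arm_command(translation=[[-0.01, 0.15, -0.06], [-0.02, 0.3, -0.13], [-0.026, 0.5, -0.131], [-0.026, 0.65, -0.131], [-0.026, 0.65, -0.131]], rotation=[[0, 0.01, 0.02], [-0.006, 0.024, 0.042], [-0.006, 0.024, 0.042], [-0.006, 0.024, 0.042], [-0.006, 0.024, 0.042]], grip=[-1, -1, -1, -1, -1])

```text
time_s: 6.0
position: [0.4532, 0.225, 0.1996]
tcp_rot: [[-0.863, 0.498, 0.086], [-0.074, 0.043, -0.996], [-0.5, -0.866, 0.0]]
force: [-0.0, -0.7, 0.4]
opening: 1.003
```

Run:
```python
from plan import *
s=go(seat+.025*B[:,2],tool(0)); print(s["time_s"],np.round(s["joint_positions"],1),s["position"],s["force"])
```

```text
trans share [0.029 0.61  0.007] rot share [-0.001 -0.001  0.   ]
6.0 [ 17.2  20.8 121.  -35.3  10.6 135.5] [0.45320008 0.22504506 0.19955968] [-0.04102063 -0.66376493  0.39702186]
```

>>> arm_command(translation=[[0.01, 0.12, 0], [0.02, 0.25, 0], [0.03, 0.38, 0], [0.03, 0.5, 0.007], [0.03, 0.61, 0.007]], rotation=[[0, 0, 0], [0, 0, 0], [0, 0, 0], [0, 0, 0], [0, 0, 0]], grip=[-1, -1, -1, -1, -1])

```text
time_s: 6.5
position: [0.4758, 0.2268, 0.159]
tcp_rot: [[-0.863, 0.497, 0.087], [-0.075, 0.043, -0.996], [-0.499, -0.867, -0.0]]
force: [-0.0, -0.4, 0.5]
opening: 1.001
```

Run:
```python
from plan import *
from h import cam,cv2
s=go(seat+.025*B[:,2],tool(0)); print(s["time_s"],np.round(s["joint_positions"],1),s["position"],s["force"])
a=cam("side");b=cam("top")
cv2.imwrite("pics/at.png",np.hstack([cv2.resize(a[0][250:390,270:390],None,fx=3.3,fy=3.3),cv2.resize(b[0][225:345,140:240],None,fx=3.85,fy=3.85)]))
```

```text
trans share [0.021 0.029 0.004] rot share [-0.    -0.001  0.001]
6.5 [ 16.4  27.3 120.5 -63.6   6.3 163.5] [0.4758371  0.22676885 0.15896887] [-0.01581798 -0.42245379  0.54357774]
```

View pics/at.png

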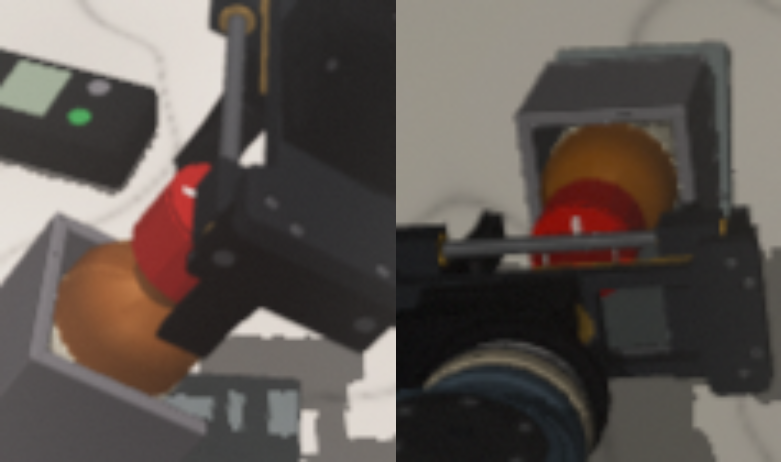

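>>> arm_command(translation=[[0, 0, 0], [0, 0, 0], [0, 0, 0], [0, 0, 0], [0, 0, 0]], rotation=[[0, -0.1, 0], [0, -0.2, 0], [0, -0.3, 0], [0, -0.4, 0], [0, -0.5, 0]], grip=[-1, -1, -1, -1, -1])

```text
time_s: 7.1
position: [0.4753, 0.2272, 0.1596]
tcp_rot: [[-0.702, 0.497, 0.51], [-0.566, 0.044, -0.823], [-0.432, -0.866, 0.251]]
force: [-0.6, -0.2, -0.9]
opening: 1.0
```

>>> arm_command(translation=[[0, 0, 0], [0, 0, 0], [0, 0, 0], [0, 0, 0]], rotation=[[0, -0.1, 0], [0, -0.2, 0], [0, -0.25, 0], [0, -0.25, 0]], grip=[-1, -1, -1, -1])

```text
time_s: 7.5
position: [0.4752, 0.2272, 0.1595]
tcp_rot: [[-0.549, 0.497, 0.672], [-0.757, 0.044, -0.652], [-0.354, -0.867, 0.352]]
force: [-0.2, -0.2, 0.7]
opening: 0.998
```

Run:
```python
from plan import *
from h import cam,cv2,proj
s=go(seat+.025*B[:,2],tool(45)); print(s["time_s"],np.round(s["joint_positions"],1),s["position"],s["force"])
I,K,R,t=cam("side"); T=np.array(s["tcp_rot"]); p=np.array(s["position"])
def L(a,b,c,I): cv2.line(I,*[tuple(int(round(v*16)) for v in proj(K,R,t,q)) for q in(a,b)],c,1,cv2.LINE_AA,4)
for k in(-1,1):
    for x in(-.0095,.0095): L(p+T@[x,.022,k*.0435],p+T@[x,-.02,k*.0435],(0,255,0),I)
    L(p+T@[-.0095,.022,k*.0435],p+T@[.0095,.022,k*.0435],(0,255,0),I)
for z in(0,.034):
    for i in range(16):
        q=[seat+B@[.0255*np.cos(u),.0255*np.sin(u),z] for u in((i-.5)*np.pi/8,(i+.5)*np.pi/8)]; L(*q,(255,255,0),I)
cv2.imwrite("pics/at2.png",cv2.resize(I[250:390,260:400],None,fx=4,fy=4))
```

```text
trans share [ 0.02   0.038 -0.005] rot share [ 0.001 -0.001  0.   ]
7.5 [ 16.5  27.2 120.5 -63.5   6.3 118.4] [0.47520261 0.22724478 0.15951726] [-0.17895627 -0.17747561  0.68550064]
```

View pics/at2.png

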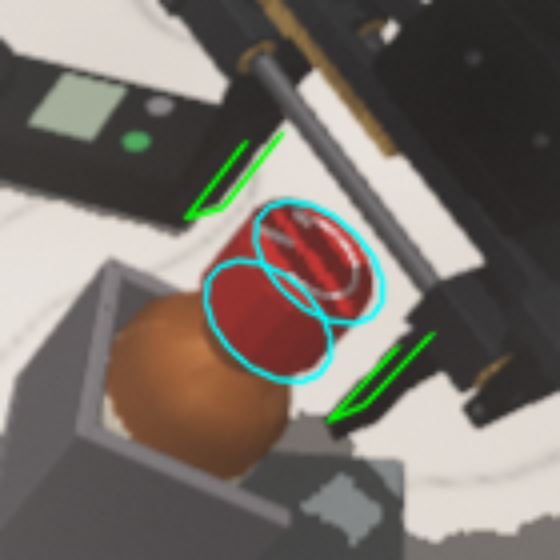

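>>> arm_command(translation=[[0.02, 0.04, 0], [0.02, 0.04, 0]], rotation=[[0, 0, 0], [0, 0, 0]], grip=[-1, -0.2])

```text
time_s: 7.75
position: [0.4755, 0.2262, 0.1554]
tcp_rot: [[-0.55, 0.496, 0.672], [-0.757, 0.044, -0.652], [-0.353, -0.867, 0.351]]
force: [0.5, 0.2, 0.4]
opening: 0.958
```

>>> arm_command(translation=[[0, 0, 0], [0, 0, 0], [0, 0, 0], [0, 0, 0]], rotation=[[0, 0, 0], [0, 0, 0], [0, 0, 0], [0, 0, 0]], grip=[-0.2, -0.2, -0.2, -0.2])

```text
time_s: 8.15
position: [0.4754, 0.2265, 0.1552]
tcp_rot: [[-0.55, 0.496, 0.673], [-0.757, 0.045, -0.652], [-0.353, -0.867, 0.351]]
force: [-0.8, -0.7, -0.1]
opening: 0.645
```

>>> arm_command(translation=[[0, 0, 0], [0, 0, 0], [0, 0, 0], [0, 0, 0]], rotation=[[0, 0, 0], [0, 0, 0], [0, 0, 0], [0, 0, 0]], grip=[0, 0.3, 1, 1])

```text
time_s: 8.55
position: [0.4757, 0.2262, 0.1554]
tcp_rot: [[-0.55, 0.496, 0.672], [-0.757, 0.044, -0.652], [-0.353, -0.867, 0.351]]
force: [1.4, -1.9, 0.9]
opening: 0.571
```

>>> arm_command(translation=[[0, 0, 0], [0, 0, 0], [0, 0, 0]], rotation=[[0, 0, 0], [0, 0, 0], [0, 0, 0]], grip=[1, 1, 1])

```text
time_s: 8.85
position: [0.4757, 0.2262, 0.1554]
tcp_rot: [[-0.55, 0.496, 0.672], [-0.757, 0.044, -0.652], [-0.353, -0.867, 0.351]]
force: [1.4, -2.6, 2.3]
opening: 0.565
```

Run:
```python
from plan import *
s=go(seat+.025*B[:,2],tool(45)); print(s["time_s"],np.round(s["joint_positions"],1),s["position"],s["opening"]); R=np.array(s["tcp_rot"]);print("tool F",R.T@s["force"],"M",R.T@s["moment"])
```

```text
trans share [-0.004 -0.009  0.001] rot share [ 0.002 -0.001  0.001]
8.85 [ 16.3  27.7 120.7 -68.6   6.  123.4] [0.47567708 0.22622404 0.15535673] 0.564758971575405
tool F [ 0.38685906 -1.40464928  3.50726508] M [ 0.45656694 -0.04026634 -0.27345126]
```

>>> arm_command(translation=[[0, 0.01, 0], [0, 0.025, 0], [0, 0.04, 0], [0, 0.04, 0]], rotation=[[0, 0, 0], [0, 0, 0], [0, 0, 0], [0, 0, 0]], grip=[1, 1, 1, 1])

```text
time_s: 9.25
position: [0.4771, 0.2264, 0.1529]
tcp_rot: [[-0.549, 0.496, 0.672], [-0.757, 0.044, -0.652], [-0.353, -0.867, 0.352]]
force: [-0.4, -3.3, 6.0]
opening: 0.573
```

```bash
cat > st.py <<'E'
from plan import *
s=bot.read_state(); R=np.array(s["tcp_rot"]); d=B.T@(np.array(s["position"])-seat)
z=B.T@R[:,2]; print(s["time_s"],np.round(s["joint_positions"],1),"tcp in bottle mm",(d*1e3).round(1),"turn",np.degrees(np.arctan2(z[0],-z[1])).round(1),"open",round(s["opening"],3)); print("tool F",(R.T@s["force"]).round(2),"M",(R.T@s["moment"]).round(3))
E
python3 st.py
```

```text
9.25 [ 16.3  28.1 120.6 -71.9   5.8 126.7] tcp in bottle mm [-0.3 -0.2 21.4] turn 45.0 open 0.573
tool F [ 0.65 -5.57  3.99] M [ 0.57  -0.019 -0.243]
```

>>> arm_command(translation=[[0, 0.01, 0], [0, 0.02, 0], [0, 0.031, 0], [0, 0.031, 0], [0, 0.031, 0]], rotation=[[0, 0, 0], [0, 0, 0], [0, 0, 0], [0, 0, 0], [0, 0, 0]], grip=[1, 1, 1, 1, 1])

```text
time_s: 9.75
position: [0.4782, 0.2264, 0.1509]
tcp_rot: [[-0.549, 0.497, 0.672], [-0.757, 0.044, -0.652], [-0.353, -0.867, 0.352]]
force: [-1.7, -3.2, 9.0]
opening: 0.575
```

```bash
python3 st.py; sleep 0
python3 - <<'E'
from h import cam
cam("side")
E
python3 st.py
```

```text
9.75 [ 16.2  28.4 120.6 -74.5   5.8 129.2] tcp in bottle mm [-0.3 -0.2 19.2] turn 45.0 open 0.575
tool F [ 0.16 -8.79  4.17] M [ 0.534 -0.03  -0.252]
9.8 [ 16.2  28.4 120.6 -74.5   5.8 129.2] tcp in bottle mm [-0.3 -0.2 19.2] turn 44.9 open 0.572
tool F [ 0.73 -8.52  4.81] M [ 0.532  0.025 -0.3  ]
```

>>> arm_command(translation=[[0, 0, 0], [0, 0, 0], [0, 0, 0], [0, 0, 0], [0, 0, 0]], rotation=[[0, -0.08, 0], [0, -0.17, 0], [0, -0.26, 0], [0, -0.35, 0], [0, -0.45, 0]], grip=[1, 1, 1, 1, 1])

```text
time_s: 10.3
position: [0.479, 0.2258, 0.1513]
tcp_rot: [[-0.183, 0.498, 0.848], [-0.971, 0.042, -0.234], [-0.152, -0.866, 0.476]]
force: [0.3, -5.9, 9.5]
opening: 0.566
```

```bash
python3 st.py
```

```text
10.3 [ 16.2  28.4 120.5 -74.5   5.9 102. ] tcp in bottle mm [ 0.6 -0.9 19.1] turn 72.1 open 0.566
tool F [ 4.25 -8.3   6.13] M [ 0.87   0.101 -0.761]
```

>>> arm_command(translation=[[0, 0, 0], [0, 0, 0], [0, 0, 0], [0, 0, 0], [0, 0, 0]], rotation=[[0, -0.05, 0], [0, -0.1, 0], [0, -0.15, 0], [0, -0.22, 0], [0, -0.3, 0]], grip=[1, 1, 1, 1, 1])

```text
time_s: 10.8
position: [0.4796, 0.2258, 0.1516]
tcp_rot: [[0.087, 0.499, 0.862], [-0.996, 0.042, 0.076], [0.002, -0.866, 0.5]]
force: [0.4, -6.6, 9.4]
opening: 0.569
```

```bash
python3 - <<'E'
from h import cam,cv2
a=cam("side");b=cam("top")
cv2.imwrite("pics/turn.png",np.hstack([cv2.resize(a[0][270:370,280:380],None,fx=4,fy=4),cv2.resize(b[0][250:325,150:225],None,fx=5.34,fy=5.34)[:400,:400]])) if 0 else None
import numpy as np
cv2.imwrite("pics/turn.png",np.hstack([cv2.resize(a[0][270:370,280:380],(400,400)),cv2.resize(b[0][250:325,150:225],(400,400))]))
E
python3 st.py
```

```text
10.9 [ 16.2  28.4 120.5 -74.5   5.9  84.2] tcp in bottle mm [ 1.3 -0.8 19.1] turn 90.0 open 0.566
tool F [ 6.08 -8.3   5.02] M [ 0.682 -0.009 -0.954]
```

View pics/turn.png

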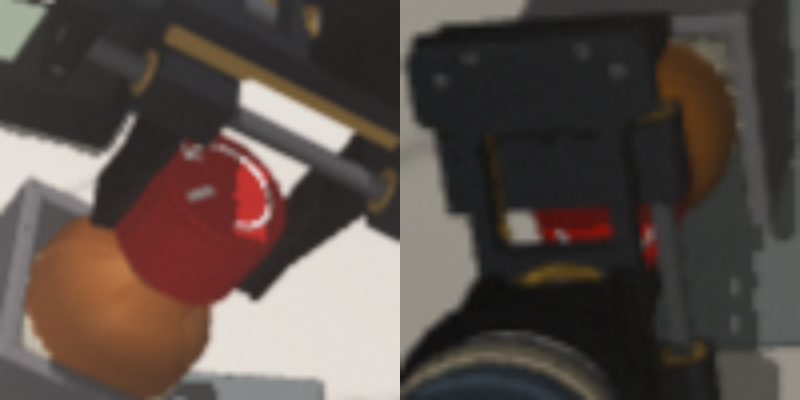

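>>> arm_command(translation=[[0, 0, 0], [0, 0, 0], [0, 0, 0], [0, 0, 0], [0, 0, 0]], rotation=[[0, -0.1, 0], [0, -0.2, 0], [0, -0.3, 0], [0, -0.4, 0], [0, -0.5, 0]], grip=[1, 1, 1, 1, 1])

```text
time_s: 11.4
position: [0.4807, 0.226, 0.1522]
tcp_rot: [[0.507, 0.5, 0.702], [-0.824, 0.042, 0.565], [0.253, -0.865, 0.434]]
force: [3.0, -5.5, 10.9]
opening: 0.572
```

>>> arm_command(translation=[[0, 0, 0], [0, 0, 0]], rotation=[[0, -0.03, 0], [0, -0.05, 0]], grip=[1, 1])

```text
time_s: 11.6
position: [0.4807, 0.226, 0.1523]
tcp_rot: [[0.541, 0.5, 0.676], [-0.795, 0.043, 0.604], [0.274, -0.865, 0.421]]
force: [3.5, -5.8, 10.8]
opening: 0.569
```

```bash
python3 - <<'E'
from h import cam,cv2
cv2.imwrite("pics/turn2.png",cv2.resize(cam("side")[0][270:370,280:380],(500,500)))
E
python3 st.py
```

```text
11.65 [ 16.2  28.4 120.4 -74.5   5.9  51.2] tcp in bottle mm [ 2.5 -0.8 19. ] turn 122.9 open 0.571
tool F [ 9.69 -7.8   2.97] M [ 0.395  0.06  -1.321]
```

View pics/turn2.png

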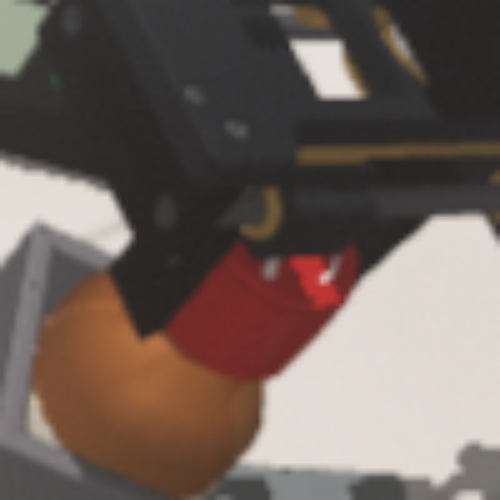

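>>> arm_command(translation=[[0.015, 0, 0], [0.03, 0, 0.005], [0.03, 0, 0.005]], rotation=[[0, 0, 0], [0, 0, 0], [0, 0, 0]], grip=[1, 1, 1])

```text
time_s: 11.95
position: [0.4808, 0.2259, 0.1523]
tcp_rot: [[0.543, 0.498, 0.676], [-0.795, 0.047, 0.605], [0.269, -0.866, 0.422]]
force: [0.6, -0.2, 8.3]
opening: 0.568
```

```bash
python3 st.py
```

```text
11.95 [ 16.   28.3 120.4 -72.4   5.5  48.9] tcp in bottle mm [ 2.6 -0.9 19.1] turn 122.9 open 0.568
tool F [ 2.75 -6.89  3.82] M [ 0.297  0.105 -0.446]
```

Lateral load relieved. Now lift along the axis.

>>> arm_command(translation=[[0, -0.06, 0], [0, -0.13, 0], [0, -0.22, 0], [0, -0.32, 0], [0, -0.42, 0]], rotation=[[0, 0, 0], [0, 0, 0], [0, 0, 0], [0, 0, 0], [0, 0, 0]], grip=[1, 1, 1, 1, 1])

```text
time_s: 12.45
position: [0.4622, 0.224, 0.1798]
tcp_rot: [[0.545, 0.494, 0.677], [-0.794, 0.046, 0.606], [0.268, -0.868, 0.418]]
force: [0.1, 0.1, -1.2]
opening: 0.572
```

```bash
python3 st.py
```

```text
12.45 [ 16.5  23.8 121.2 -44.2   7.9  20.9] tcp in bottle mm [ 0.1 -1.3 52.3] turn 123.0 open 0.572
tool F [-0.36  1.07 -0.33] M [-0.116  0.022  0.034]
```

>>> arm_command(translation=[[0, -0.1, 0], [0, -0.25, 0], [0, -0.4, 0], [0, -0.6, 0], [0, -0.75, 0]], rotation=[[0, 0, 0], [0, 0, 0], [0, 0, 0], [0, 0, 0], [0, 0, 0]], grip=[1, 1, 1, 1, 1])

```text
time_s: 12.95
position: [0.4322, 0.2212, 0.2322]
tcp_rot: [[0.545, 0.495, 0.677], [-0.794, 0.046, 0.606], [0.269, -0.868, 0.418]]
force: [-0.5, -0.9, 0.3]
opening: 0.571
```

```bash
python3 st.py
python3 - <<'E'
from plan import *
from h import cam,cv2
s=bot.read_state(); R=np.array(s["tcp_rot"])
# minimal rotation to tool y = -z
y=R[:,1]; v=np.cross(y,[0,0,-1]); v/=np.linalg.norm(v); Rt=Ro.from_rotvec(v*np.arccos(-y[2])).as_matrix()@R
go(np.array([.46,.06,.27]),Rt); print(Rt.round(3), s["position"])
a=cam("side")[0]; cv2.imwrite("pics/lift.png",a[190:400,250:480])
E
```

```text
12.95 [ 17.5  15.3 121.4 -23.4  15.3   0.6] tcp in bottle mm [  0.2  -1.5 112.7] turn 123.0 open 0.571
tool F [ 0.53 -0.5  -0.75] M [-0.233 -0.007  0.168]
trans share [ 1.917 -0.33  -0.787] rot share [-0.418 -0.     0.269]
[[ 0.616 -0.     0.788]
 [-0.788  0.     0.616]
 [-0.    -1.    -0.   ]] [0.43217864 0.22115358 0.23219447]
```

View pics/lift.png

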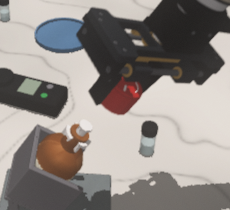

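>>> arm_command(translation=[[0.02, -0.07, 0.03], [0.04, -0.13, 0.06], [0.06, -0.2, 0.1], [0.08, -0.27, 0.13], [0.1, -0.33, 0.16]], rotation=[[-0.085, 0, 0.055], [-0.17, 0, 0.11], [-0.25, 0, 0.16], [-0.335, 0, 0.215], [-0.418, 0, 0.269]], grip=[1, 1, 1, 1, 1])

```text
time_s: 13.5
position: [0.4332, 0.2211, 0.2626]
tcp_rot: [[0.615, -0.003, 0.788], [-0.788, -0.001, 0.615], [-0.001, -1.0, -0.003]]
force: [0.3, -0.3, -0.3]
opening: 0.572
```

>>> arm_command(translation=[[0.3, 0, -0.1], [0.6, 0, -0.2], [0.8, 0, -0.28], [0.93, 0, -0.33]], rotation=[[0, 0, 0], [0, 0, 0], [0, 0, 0], [0, 0, 0]], grip=[1, 1, 1, 1])

```text
time_s: 13.9
position: [0.4584, 0.145, 0.2616]
tcp_rot: [[0.614, -0.001, 0.789], [-0.789, -0.001, 0.614], [0.001, -1.0, -0.001]]
force: [0.5, 0.3, 0.1]
opening: 0.569
```

>>> arm_command(translation=[[0.3, 0, -0.1], [0.6, 0, -0.2], [0.8, 0, -0.28], [0.93, 0, -0.33]], rotation=[[0, 0, 0], [0, 0, 0], [0, 0, 0], [0, 0, 0]], grip=[1, 1, 1, 1])

```text
time_s: 14.3
position: [0.4834, 0.0703, 0.2621]
tcp_rot: [[0.614, -0.0, 0.789], [-0.789, -0.001, 0.614], [0.001, -1.0, -0.001]]
force: [-0.2, 0.3, 0.3]
opening: 0.573
```

>>> arm_command(translation=[[0.3, 0, -0.1], [0.6, 0, -0.2], [0.8, 0, -0.28], [0.93, 0, -0.33]], rotation=[[0, 0, 0], [0, 0, 0], [0, 0, 0], [0, 0, 0]], grip=[1, 1, 1, 1])

```text
time_s: 14.7
position: [0.5084, -0.0044, 0.2624]
tcp_rot: [[0.615, -0.0, 0.789], [-0.789, -0.001, 0.615], [0.0, -1.0, -0.0]]
force: [0.2, 0.1, -0.7]
opening: 0.57
```

>>> arm_command(translation=[[0.3, 0, -0.1], [0.6, 0, -0.2], [0.8, 0, -0.28], [0.93, 0, -0.33]], rotation=[[0, 0, 0], [0, 0, 0], [0, 0, 0], [0, 0, 0]], grip=[1, 1, 1, 1])

```text
time_s: 15.1
position: [0.5333, -0.0793, 0.2625]
tcp_rot: [[0.615, -0.0, 0.789], [-0.789, -0.0, 0.615], [0.0, -1.0, -0.0]]
force: [0.1, -0.9, -0.8]
opening: 0.578
```

```bash
python3 st.py
python3 - <<'E'
from plan import *
s=bot.read_state(); R=np.array(s["tcp_rot"]); print(s["position"],R.round(3))
y=R[:,1]; v=np.cross(y,[0,0,-1]); n=np.linalg.norm(v); Rt=Ro.from_rotvec(v/n*np.arcsin(n)).as_matrix()@R
go(np.array([.584,-.230,.15]),Rt)
E
```

```text
15.1 [-20.3  22.3  93.2  -0.   64.4 -58.3] tcp in bottle mm [  79.9 -309.6  101.7] turn 126.8 open 0.578
tool F [ 0.78  0.78 -0.54] M [ 0.091  0.009 -0.05 ]
[ 0.53326307 -0.07927792  0.2625469 ] [[ 0.615 -0.     0.789]
 [-0.789 -0.     0.615]
 [ 0.    -1.    -0.   ]]
trans share [ 1.876  1.407 -0.657] rot share [0. 0. 0.]
```

>>> arm_command(translation=[[0.3, 0, -0.1], [0.6, 0.1, -0.2], [0.8, 0.2, -0.28], [0.93, 0.3, -0.33]], rotation=[[0, 0, 0], [0, 0, 0], [0, 0, 0], [0, 0, 0]], grip=[1, 1, 1, 1])

```text
time_s: 15.5
position: [0.5581, -0.1542, 0.2381]
tcp_rot: [[0.615, -0.0, 0.789], [-0.789, 0.0, 0.615], [-0.0, -1.0, -0.0]]
force: [-0.2, 0.3, -1.0]
opening: 0.571
```

>>> arm_command(translation=[[0.3, 0.2, -0.1], [0.6, 0.4, -0.2], [0.8, 0.6, -0.28], [0.94, 0.7, -0.33], [0.94, 0.7, -0.33]], rotation=[[0, 0, 0], [0, 0, 0], [0, 0, 0], [0, 0, 0], [0, 0, 0]], grip=[1, 1, 1, 1, 1])

```text
time_s: 16.0
position: [0.583, -0.2295, 0.1812]
tcp_rot: [[0.614, -0.002, 0.789], [-0.789, 0.001, 0.614], [-0.002, -1.0, -0.001]]
force: [-0.5, -0.3, -0.5]
opening: 0.57
```

Run:
```python
from plan import *
from h import cam,cv2,proj
s=bot.read_state(); R=np.array(s["tcp_rot"]); 
go(np.array([.584,-.230,.035]),R); T=R;p=np.array(s["position"]);print(p)
I,K,Rc,t=cam("side")
def L(a,b,c,I): cv2.line(I,*[tuple(int(round(v*16)) for v in proj(K,Rc,t,q)) for q in(a,b)],c,1,cv2.LINE_AA,4)
a=np.arange(17)*np.pi/8+np.pi/16
for h in(-.0243,.0097):
    P=[p+np.array([.0255*np.cos(u),.0255*np.sin(u),h]) for u in a]
    for i in range(16): L(P[i],P[i+1],(255,255,0),I)
x,y=proj(K,Rc,t,p).astype(int); cv2.imwrite("pics/dish.png",cv2.resize(I[y-70:y+90,x-80:x+80],(560,560)))
```

```text
trans share [0.017 1.827 0.008] rot share [0. 0. 0.]
[ 0.58298148 -0.22947874  0.18116046]
```

View pics/dish.png

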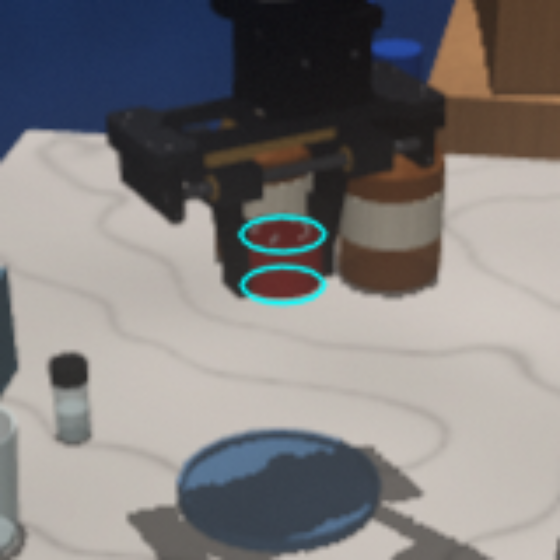

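>>> arm_command(translation=[[0, 0.25, 0], [0.01, 0.5, 0], [0.017, 0.75, 0.008], [0.017, 0.95, 0.008], [0.017, 0.95, 0.008]], rotation=[[0, 0, 0], [0, 0, 0], [0, 0, 0], [0, 0, 0], [0, 0, 0]], grip=[1, 1, 1, 1, 1])

```text
time_s: 16.55
position: [0.5835, -0.2276, 0.1057]
tcp_rot: [[0.616, -0.003, 0.788], [-0.788, 0.002, 0.616], [-0.004, -1.0, -0.001]]
force: [0.2, 0.2, -0.6]
opening: 0.574
```

>>> arm_command(translation=[[0, 0.25, 0], [0, 0.5, 0], [0, 0.7, 0], [0, 0.82, 0], [0, 0.82, 0]], rotation=[[0, 0, 0], [0, 0, 0], [0, 0, 0], [0, 0, 0], [0, 0, 0]], grip=[1, 1, 1, 1, 1])

```text
time_s: 17.05
position: [0.5844, -0.2291, 0.0406]
tcp_rot: [[0.615, -0.002, 0.788], [-0.788, 0.001, 0.615], [-0.001, -1.0, -0.001]]
force: [0.1, 0.8, -0.8]
opening: 0.571
```

>>> arm_command(translation=[[0, 0.02, 0], [0, 0.04, 0], [0, 0.04, 0]], rotation=[[0, 0, 0], [0, 0, 0], [0, 0, 0]], grip=[1, 1, 1])

```text
time_s: 17.35
position: [0.5852, -0.2299, 0.0387]
tcp_rot: [[0.615, 0.001, 0.788], [-0.788, -0.001, 0.615], [0.001, -1.0, 0.0]]
force: [-0.3, -0.3, -0.2]
opening: 0.571
```

>>> arm_command(translation=[[0, 0.02, 0], [0, 0.04, 0], [0, 0.04, 0], [0, 0.04, 0]], rotation=[[0, 0, 0], [0, 0, 0], [0, 0, 0], [0, 0, 0]], grip=[1, 1, 1, 1])

```text
time_s: 17.75
position: [0.5849, -0.2297, 0.0349]
tcp_rot: [[0.615, 0.0, 0.788], [-0.788, -0.0, 0.615], [0.0, -1.0, -0.0]]
force: [0.3, -0.6, -0.5]
opening: 0.572
```

>>> arm_command(translation=[[0, 0.02, 0], [0, 0.03, 0], [0, 0.03, 0], [0, 0.03, 0]], rotation=[[0, 0, 0], [0, 0, 0], [0, 0, 0], [0, 0, 0]], grip=[1, 1, 1, 1])

```text
time_s: 18.15
position: [0.5849, -0.2298, 0.0324]
tcp_rot: [[0.615, 0.0, 0.788], [-0.788, -0.0, 0.615], [0.0, -1.0, -0.0]]
force: [-0.1, 0.2, -0.4]
opening: 0.568
```

>>> arm_command(translation=[[0, 0.01, 0], [0, 0.02, 0], [0, 0.02, 0], [0, 0.02, 0]], rotation=[[0, 0, 0], [0, 0, 0], [0, 0, 0], [0, 0, 0]], grip=[1, 1, 1, 1])

```text
time_s: 18.55
position: [0.5849, -0.2297, 0.0309]
tcp_rot: [[0.615, 0.0, 0.788], [-0.788, -0.0, 0.615], [0.0, -1.0, -0.0]]
force: [-0.0, -0.5, -0.3]
opening: 0.574
```

>>> arm_command(translation=[[0, 0.006, 0], [0, 0.013, 0], [0, 0.013, 0], [0, 0.013, 0]], rotation=[[0, 0, 0], [0, 0, 0], [0, 0, 0], [0, 0, 0]], grip=[1, 1, 1, 1])

```text
time_s: 18.95
position: [0.5849, -0.2297, 0.0299]
tcp_rot: [[0.615, 0.0, 0.788], [-0.788, -0.0, 0.615], [0.0, -1.0, -0.0]]
force: [-0.4, 0.5, -0.5]
opening: 0.569
```

>>> arm_command(translation=[[0, 0.006, 0], [0, 0.013, 0], [0, 0.013, 0], [0, 0.013, 0]], rotation=[[0, 0, 0], [0, 0, 0], [0, 0, 0], [0, 0, 0]], grip=[1, 1, 1, 1])

```text
time_s: 19.35
position: [0.5849, -0.2297, 0.0288]
tcp_rot: [[0.615, 0.0, 0.788], [-0.788, -0.0, 0.615], [0.0, -1.0, -0.0]]
force: [0.0, 0.2, 0.3]
opening: 0.568
```

>>> arm_command(translation=[[0, 0.006, 0], [0, 0.01, 0], [0, 0.01, 0], [0, 0.01, 0]], rotation=[[0, 0, 0], [0, 0, 0], [0, 0, 0], [0, 0, 0]], grip=[1, 1, 1, 1])

```text
time_s: 19.75
position: [0.5849, -0.2297, 0.028]
tcp_rot: [[0.615, 0.0, 0.788], [-0.788, -0.0, 0.615], [0.0, -1.0, -0.0]]
force: [0.1, -0.3, 0.0]
opening: 0.574
```

```bash
python3 st.py
```

```text
19.75 [-31.6  47.2  89.3  -0.   43.5 -69.6] tcp in bottle mm [  -4.2 -463.9 -120.6] turn 126.8 open 0.574
tool F [ 0.32 -0.03 -0.14] M [ 0.144 -0.07  -0.109]
```

>>> arm_command(translation=[[0, 0.004, 0], [0, 0.008, 0], [0, 0.008, 0]], rotation=[[0, 0, 0], [0, 0, 0], [0, 0, 0]], grip=[1, 1, 1])

```text
time_s: 20.05
position: [0.5849, -0.2298, 0.0275]
tcp_rot: [[0.615, 0.0, 0.788], [-0.788, -0.0, 0.615], [0.001, -1.0, -0.0]]
force: [0.2, -0.5, -0.5]
opening: 0.572
```

>>> arm_command(translation=[[0, 0, 0], [0, 0, 0]], rotation=[[0, 0, 0], [0, 0, 0]], grip=[1, 1])

```text
time_s: 20.25
position: [0.5849, -0.2298, 0.0275]
tcp_rot: [[0.615, 0.0, 0.788], [-0.788, -0.001, 0.615], [0.001, -1.0, -0.0]]
force: [0.3, -0.7, 1.2]
opening: 0.571
```

Run:
```python
from h import *
s=bot.read_state();print(s["force"],s["position"])
I,K,R,t=cam("side");p=s["position"];x,y=proj(K,R,t,p).astype(int); cv2.imwrite("pics/low.png",cv2.resize(I[y-40:y+40,x-50:x+50],(800,640),interpolation=cv2.INTER_CUBIC)[:600])
```

```text
[ 0.34265509 -0.66687234  1.15096223] [ 0.58490579 -0.22975929  0.02747121]
```

View pics/low.png

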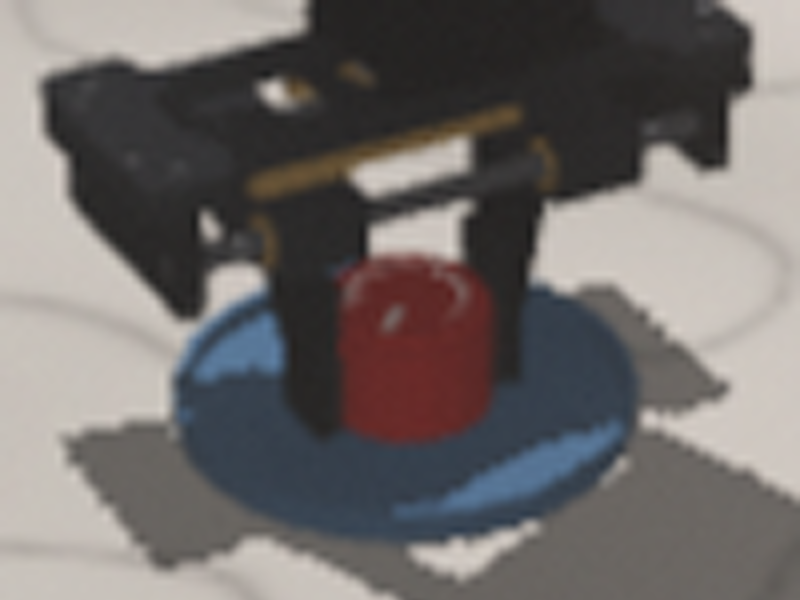

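>>> arm_command(translation=[[0, 0.004, 0], [0, 0.007, 0], [0, 0.007, 0], [0, 0.007, 0]], rotation=[[0, 0, 0], [0, 0, 0], [0, 0, 0], [0, 0, 0]], grip=[1, 1, 1, 1])

```text
time_s: 20.7
position: [0.585, -0.2298, 0.0274]
tcp_rot: [[0.615, 0.0, 0.788], [-0.788, -0.001, 0.615], [0.001, -1.0, -0.0]]
force: [-1.0, -0.9, 5.5]
opening: 0.575
```

>>> arm_command(translation=[[0, 0, 0]], rotation=[[0, 0, 0]], grip=[1])

```text
time_s: 20.8
position: [0.5849, -0.2298, 0.0274]
tcp_rot: [[0.615, 0.0, 0.788], [-0.788, -0.001, 0.615], [0.001, -1.0, -0.0]]
force: [-0.8, 0.3, 5.5]
opening: 0.569
```

>>> arm_command(translation=[[0, -0.007, 0], [0, -0.007, 0], [0, -0.007, 0], [0, -0.007, 0]], rotation=[[0, 0, 0], [0, 0, 0], [0, 0, 0], [0, 0, 0]], grip=[1, 1, -0.2, -0.3])

```text
time_s: 21.2
position: [0.5846, -0.2302, 0.0275]
tcp_rot: [[0.615, -0.0, 0.788], [-0.788, -0.001, 0.615], [0.001, -1.0, -0.001]]
force: [-1.5, -1.5, 3.8]
opening: 0.619
```

>>> arm_command(translation=[[0, 0, 0], [0, 0, 0], [0, 0, 0], [0, 0, 0], [0, 0, 0]], rotation=[[0, 0, 0], [0, 0, 0], [0, 0, 0], [0, 0, 0], [0, 0, 0]], grip=[-0.4, -0.5, -0.5, -0.5, -0.5])

```text
time_s: 21.7
position: [0.5857, -0.2294, 0.0275]
tcp_rot: [[0.615, 0.002, 0.788], [-0.788, -0.0, 0.615], [0.001, -1.0, 0.001]]
force: [1.0, 0.3, 2.4]
opening: 0.748
```

Open to 65 mm; retreat straight up, slowly at first.

>>> arm_command(translation=[[0, -0.05, 0], [0, -0.15, 0], [0, -0.35, 0], [0, -0.6, 0], [0, -0.9, 0]], rotation=[[0, 0, 0], [0, 0, 0], [0, 0, 0], [0, 0, 0], [0, 0, 0]], grip=[-0.5, -0.5, -0.5, -0.5, -0.5])

```text
time_s: 22.2
position: [0.5844, -0.2297, 0.1006]
tcp_rot: [[0.615, -0.001, 0.788], [-0.788, -0.0, 0.615], [-0.0, -1.0, -0.001]]
force: [0.3, -0.6, -0.4]
opening: 0.749
```

>>> arm_command(translation=[[0, -0.3, 0], [0, -0.6, 0], [0, -0.9, 0], [0, -0.9, 0], [0, -0.9, 0]], rotation=[[0, 0, 0], [0, 0, 0], [0, 0, 0], [0, 0, 0], [0, 0, 0]], grip=[-0.5, -0.5, -0.5, -0.5, -0.5])

```text
time_s: 22.7
position: [0.5849, -0.2298, 0.1725]
tcp_rot: [[0.615, 0.002, 0.788], [-0.788, -0.001, 0.615], [0.002, -1.0, 0.0]]
force: [-0.5, -0.7, 0.4]
opening: 0.753
```

Run:
```python
from fit2 import *
print(bot.read_state()["force"],bot.read_state()["time_s"])
cv2.imwrite("pics/end.png",C["side"][0])
B=mask(C["side"][0],"side",(270,180,360,250))
def f(x): return sup(pr("side",capP+[x[0],x[1],.005]))-sup(B)
s=least_squares(f,[.585,-.23]);print("cap xy",s.x,"rms px",np.sqrt((f(s.x)**2).mean()))
D={"side":blob(C["side"][0],"dish",(290,225))}
```

```text
[ 0.87537454 -0.12107672 -0.6954252 ] 22.8Traceback (most recent call last):
  File "<stdin>", line 4, in <module>
  File "fit2.py", line 8, in mask
    l,s=cv2.connectedComponentsWithStats(k)[1:3]; p=np.argwhere(l==1+np.argmax(s[1:,4]))[:,::-1].astype(float)
                                                                     ~~~~~~~~~^^^^^^^^^
    return _wrapfunc(a, 'argmax', axis=axis, out=out, **kwds)
    return bound(*args, **kwds)
ValueError: attempt to get argmax of an empty sequence
```

View pics/end.png

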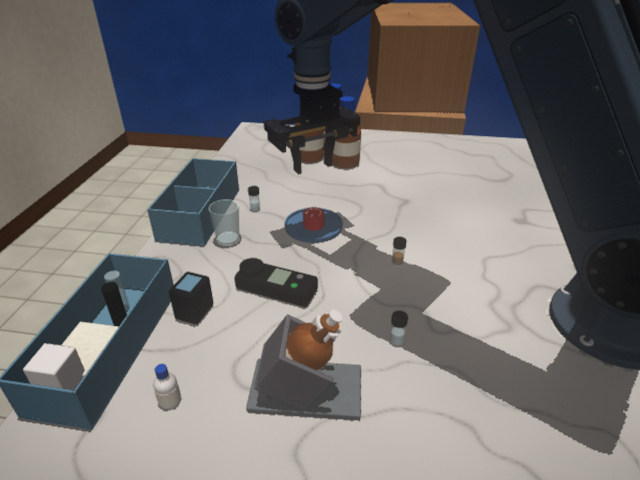

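```bash
python3 -c "
from rig import bot
print(bot.hand_in())"
```

```text
the job is handed in; nothing more can be done
None
```

The cap is unlocked, lifted off and standing in the blue dish. I handed the job in at about 23 s of the 48 s allowed. The hand-in gives no verdict, so the result is not confirmed.

- **Unlocking:** I pressed the cap down about 5 mm along the bottle's axis; the push-back was about 8.6 N, which matches the seal's spring at 5 mm. Held down, I turned it about 78° anticlockwise past both teeth. A picture at about 45° of turn showed the dash turning with the gripper.
- **Lifting and placing:** It came off along the axis with about 1 N of force. I lowered it until the dish took 5.5 N, eased up, opened the fingers to 65 mm and drew back straight up.
- **Last picture:** The cap stands upright at about the centre of the dish. By eye, the meter, vials, light shield, beaker and dropper have not moved. The gripper is clear, with forces around zero.

**Checks that failed or were off:**
- The final numeric fit of the cap's position failed because the cap was in shadow, so position and flatness at the end rest on that picture alone.
- Contact came about 2 mm lower than I predicted, with the fingertips about level with the dish floor. They may have touched it lightly before release.
- Sideways force on the tool rose to about 10 N while turning, and I eased it before lifting.

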